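# Load a pressed pan into the weld fixture and latch its tray

### The arm

A 7-joint arm with a two-finger parallel gripper is mounted at the origin on the work surface. World frame = base frame: x ahead of the robot, y to its left, z up, the work surface at z = 0. Lengths are in m, angles in rad, forces in N, time in s.
With the tool pointing down it reaches from about 0.35 to 0.9 m from the base axis. Payload 7.2 kg.
Tool frame: the origin (TCP) lies between the finger pads; the fingertips stand 17 mm ahead of it and the grasp point (between the pads) lies 2 mm behind it (robot.tip_extent is the z of the fingertips in the tool frame, in m); z points along the fingers, y is the line along which they close (so a half turn about z gives the same grasp; the last joint's range is limited). The gripper opens to 88 mm and grips with 3 to 60 N. Pads are 20 mm wide; open, the fingers measure 115 mm over their backs; the gripper's body (75 mm by 178 mm) begins 61 mm behind the grasp point.
Start: joints at [-1.297, 0.411, -0.013, 1.596, 0.006, 1.134, -0.082], TCP at [0.209, 0.589, 0.24] pointing down, gripper open.
Joint ranges: [-2.95, 2.95], [-0.29, 1.99], [-1.47, 1.44], [0.14, 2.54], [-1.03, 4.17], [0.13, 1.85], [-2.86, 2.86]. Speed limits (rad/s): [2.39, 2.39, 3.01, 3.01, 3.14, 3.14, 3.14].

### API

Orientations are given as a unit quaternion [w, x, y, z].
In Python, from bench import monitor, eyes, workorder, models, robot gives the robot as it stands.
- The arm moves only by the tool servo_tool, never from a script. Its argument "commands" is a list that holds one entry, the list of rows, each a list of 6 numbers: the shift along the world's x, y, z in mm, then the turn, a rotation vector about the world's x, y, z in rad. In form: [[[tx, ty, tz, ax, ay, az], ...]]. A call has 1 to 12 rows; each row is the pose to reach, as a shift and turn from the pose commanded when the call began; what a row does not reach only later rows make up. A row lasts 1/12 s, in which the tool goes at most 41.7 mm and 7.16 degrees, less where a joint would pass 70% of its speed; a pose out of reach is approached as far as the arm can. A call with a gripper value outside its range is refused whole. "fingers" is the closure, from 0 (fully open) to 1 (shut), set as the call begins (left out, the last holds). The fingers move at their own pace and stop on an object; "grip_force" is the grip in N (left out, the last holds). Time passes only in rows, so rows that repeat a pose let the fingers close. It gives the time, the measured TCP pose, the force, the opening and the grip force at its end, in the units of the state.
- monitor.sense(): the state, without advancing time (a new reading comes with each control period).
- eyes.snapshot(name): name is "side" or "top"; returns a dict with "frame" (400x640x3 uint8, blue, green, red), "depth" (400x640 float32, m along the optical axis (not along the pixel's ray), 0 where there is no reading), "vertical_fov" (degrees; the focal length in pixels is half the picture's height over the tangent of half this angle, whatever the lens; pixels are square), "cx", "cy" (the principal point, pixels), "view" (4x4, takes a point from world to camera coordinates). Camera axes: x right, y down, z forward; pixel columns grow to the right and rows downward; lengths in m; the calibration is good to about 2 mm. A picture is of the moment at which its call begins.
- workorder.hand_in(): hands the job in; it is judged then, once.
Trained networks look in the newest picture that a camera, given by its name, has taken for a name from the list of things; names that differ only in an ending like _2 or _b are one class to them, and where a whole thing is asked for, a point or a joint stands for the part that bears it (a point fixed in the world has none). Each returns a list of dicts, best first, with "p" (0 to 1); they miss things now and then, are a little off and sometimes report something else, mostly with a low value. They report only what shows in the picture. A call takes as long as a camera call. They do not tell look-alikes from the thing itself.
- models.search_frame(camera, name): "position" ([x, y, z] in m, in world coordinates, good to about 4 mm: the middle of the surface that is visible of it).
- models.mark_of(camera, name): "position" ([x, y, z] in m, in world coordinates, good to about 4 mm: a listed point, or the origin of a listed thing).
The state is a dict: "clock": time; "qpos": joint angles; "qvel": joint speeds; "joint_efforts": joint torques, N m; "position": TCP position; "ee_rot": TCP orientation; "wrist_force": force on the tool from outside, world axes, zero at the start; "moment": the same for the moment, N m; "width": finger opening in m; "grip_force": force on a finger pad.
Only numpy, scipy, OpenCV 4.12 (cv2) and the standard library are available. Lean on these libraries where they do the work, as an engineer would, in place of code of your own. Each camera call takes 0.05 s, during which the arm holds its last target. There are 200 camera calls.

### The job

Set the small rectangular steel pan with the cross bridge down into the nest of the yellow loading tray of the spot-weld fixture, so that it sits flat on the tray floor. Then push the tray in by its front plate until its push-push latch has caught, let go and make sure that it stays in; if it springs back out, press it again, further. Press gently: never more than 25 N on the tray, and leave the other things on the bench where they are.

Things in the scene. Friction and masses are not known exactly. Their poses are not given: they have to be found in the camera images.
- pan: Dark steel rectangular pan, 0.25-0.5 kg, 90 x 100 x 22 mm (x, y, z), 3 mm walls, open top. Origin: centre of its underside, z up. A bright steel bridge bar crosses its middle along y: 94 mm long, 16 mm wide (x), 30 to 50 mm above the underside, free below but for 6 mm posts at its ends: grip the bar's middle, fingers closing along x. Either way round fits. The round cover is another part.
- tray_nest (a point): Centre of the floor of the nest in the yellow tray, 20 mm above the table; it moves with the tray. x points the way the tray is pushed in, z up. The nest is 95 mm (x) by 105 mm (y) inside, walls 14 mm high; the pan (its 90 mm along x) has 2.5 mm on each side.
- tray_face (a point): Centre of the red push pad on the outer side of the tray's upright front plate, 42 mm above the table, 64 mm in front (-x) of tray_nest; it moves with the tray. The plate is 130 mm wide (y), from 16 to 62 mm above the table; its outer face looks along -x; push along +x.
- tray (a joint): How far out the tray is, m; 0.100 fully out (start). A spring pushes it out: 3 N when out, 5 N when in. Latched it rests anywhere from 0.012 to 0.034: the catch is set differently each time, unseen. To latch, push 4 mm past that rest and let back; 5.6 mm past it a rubber stop (5 N/mm) is felt: 12-18 N in all is deep enough. Too shallow: it springs out. A second full press unlatches it.
- fixture: Spot-weld loading fixture, fixed: grey base 250 x 150 mm, two guide rails 24 mm high, at the rear a blue block 60 mm high (75 to 110 mm along x) with a blue column and weld arm (190 mm high, reaching forward to 35 mm along x, copper tip 118 mm above the table). Origin: on the table, on the middle line, 140 mm behind the base's front end. x points to the rear.
Things that resemble listed ones, but are neither listed nor needed, are in the scene too. Leave any blue or turquoise look-alike of the pan alone.

How it is judged:
By the outcome, as a careful person would: the job done as asked, in the order asked, and still so for the second after the job is handed in, with the robot touching nothing.
It also fails if it takes over 61 s, if anything falls off the work surface, if the arm or the gripper's body presses on something with over 40 N, if the wrist force passes 120 N, or if a joint passes its speed limit or range.

## Working session

There is one attempt and no reset: what is moved stays moved. The work goes in short steps, Python scripts to look and compute and a tool call to move; the robot and the scene stay as the last step left them, time stands still between calls to the robot, and variables do not carry over. Pictures are saved under pics/ and viewed, at most 10 in all, crops included, and the job is handed in when it is done.

Besides the shell and the picture viewer there is one more tool, called as name([rows], argument=value, ...), one row to a line, values as JSON. servo_tool: Moves the arm, as the interface text tells. Its arguments: {"type":"object","properties":{"commands":{"type":"array","items":{"type":"array","items":{"type":"array","items":{"type":"number"}}}},"fingers":{"type":"number"},"grip_force":{"type":"number"}},"required":["commands"]}

```bash
mkdir -p pics
cat > h.py <<'E'
import numpy as np, cv2
from bench import monitor, eyes, workorder, models, robot
def cam(s):
    f=200/np.tan(np.radians(s["vertical_fov"])/2); return f,s["cx"],s["cy"],np.array(s["view"])
def cloud(s):
    f,cx,cy,V=cam(s); d=s["depth"]; v,u=np.mgrid[:d.shape[0],:d.shape[1]]
    P=np.stack([(u-cx)/f*d,(v-cy)/f*d,d],-1); W=(P-V[:3,3])@V[:3,:3]; W[d<=0]=np.nan; return W
def proj(s,p):
    f,cx,cy,V=cam(s); q=V[:3,:3]@np.array(p)+V[:3,3]; return np.round([f*q[0]/q[2]+cx,f*q[1]/q[2]+cy],1)
E
python3 - <<'E'
from h import *
for c in("top","side"):
    s=eyes.snapshot(c); cv2.imwrite(f"pics/{c}0.png",s["frame"]); np.savez(f"{c}0.npz",**s)
    for n in("pan","tray_nest","tray_face","fixture"):
        for r in models.mark_of(c,n)[:4]: print(c,n,np.round(r["position"],3),round(r["p"],2),proj(s,r["position"]))
m=monitor.sense();print(m["clock"],m["position"],m["ee_rot"],m["wrist_force"])
E
```

```text
top pan [ 0.358 -0.139 -0.001] 0.93 [353.7 259.5]
top pan [ 0.466 -0.301 -0.001] 0.82 [419.5 216.5]
top pan [ 0.597 -0.443 -0.004] 0.77 [475.3 164.7]
top tray_face [0.462 0.027 0.042] 0.79 [285.1 216. ]
top fixture [0.609 0.009 0.001] 0.83 [295.3 157.9]
side pan [ 0.35  -0.139  0.001] 0.89 [294.3 262.5]
side pan [ 0.595 -0.443 -0.002] 0.81 [442.4 276.9]
side pan [ 0.472 -0.299  0.001] 0.76 [369.2 271.3]
side pan [0.528 0.019 0.022] 0.16 [303.1 198.5]
side tray_nest [ 0.471 -0.299 -0.001] 0.25 [369.1 271.9]
side tray_nest [0.462 0.024 0.043] 0.24 [285.4 202.6]
side tray_face [0.461 0.025 0.043] 0.95 [284.9 202.7]
side tray_face [0.612 0.008 0.001] 0.44 [325.  192.8]
side fixture [0.611 0.01  0.   ] 0.98 [324.3 192.7]
0.5 [0.20951606 0.58882478 0.23962714] [ 6.37209354e-06  1.70075939e-01  9.85430959e-01 -1.23720722e-05] [ 1.00426442  0.15221863 -0.23302679]
```

View pics/top0.png

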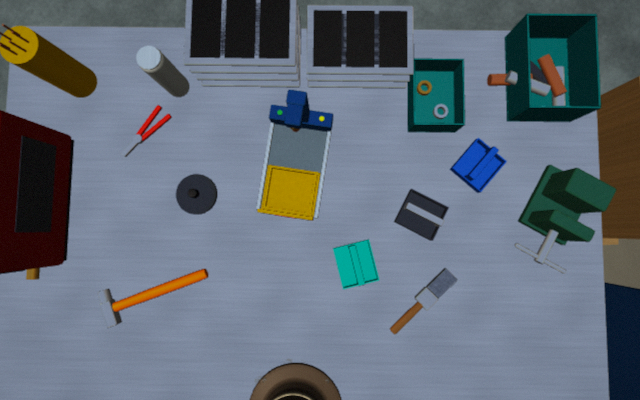

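View pics/side0.png

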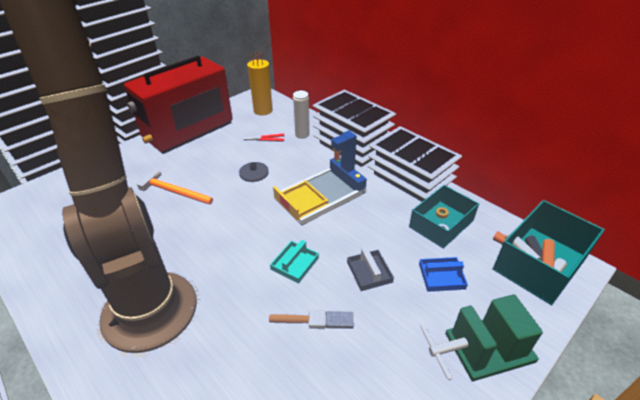

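Candidates in the top view: turquoise pan (355,263), dark pan with bright bar (421,214), blue pan (478,165) and the round dark cover (196,194). The dark rectangular one at (421,214) fits the description. The tray is at (290,192), with its front plate near (286,216). Next I'll measure both and take a close crop.

Run:
```python
from h import *
m=monitor.sense();out=[]
for c in("top","side"):
    s=dict(np.load(f"{c}0.npz")); W=cloud(s); F=s["frame"].astype(int); V=s["view"]
    print(c,"cam pos",np.round(-V[:3,:3].T@V[:3,3],2),"tcp px",proj(s,m["position"]))
    hsv=cv2.cvtColor(s["frame"],cv2.COLOR_BGR2HSV)
    near=(abs(W[...,0]-.468)<.09)&(abs(W[...,1]+.3)<.09)
    def box(k,n,zoff=0):
        P=W[k]; 
        if len(P)<5: print(n,len(P)); return
        r=cv2.minAreaRect(P[:,:2].astype(np.float32)*1000); print(n,len(P),np.round(r[0],1),np.round(r[1],1),round(r[2],1),"mid",np.round(np.median(P,0),4),"z",np.round(np.percentile(P[:,2],[5,95]),3))
    box(near&(W[...,2]>.044)&(W[...,2]<.056),"bar")
    box(near&(W[...,2]>.006)&(W[...,2]<.06),"pan")
    near2=(abs(W[...,0]-.53)<.12)&(abs(W[...,1]-.02)<.12)
    yel=near2&(hsv[...,0]>18)&(hsv[...,0]<35)&(hsv[...,1]>150)
    box(yel&(W[...,2]<.026),"floor");box(yel&(W[...,2]>.054),"plate top");box(yel,"yellow")
    red=near2&((hsv[...,0]<8)|(hsv[...,0]>172))&(hsv[...,1]>120);box(red,"redpad")
    u,v=proj(s,[.468,-.3,.02]).astype(int);a=s["frame"][v-45:v+45,u-60:u+60];out.append(cv2.resize(a,(390,292),interpolation=cv2.INTER_CUBIC))
    u,v=proj(s,[.53,.02,.02]).astype(int);a=s["frame"][v-45:v+45,u-60:u+60];out.append(cv2.resize(a,(390,292),interpolation=cv2.INTER_CUBIC))
cv2.imwrite("pics/crop1.png",np.vstack([np.hstack(out[:2]),np.hstack(out[2:])]))
print([n for n in dir(robot) if n[0]!='_'])
```

```text
top cam pos [ 0.43 -0.07  0.95] tcp px [-39.4 348.5]
bar 286 [ 469.7 -299.7] [93.7 16.3] 63.6 mid [ 0.4698 -0.2993  0.0496] z [0.046 0.053]
pan 675 [ 469.7 -300.1] [101.   90.4] 63.8 mid [ 0.4719 -0.3003  0.024 ] z [0.007 0.052]
floor 1901 [525.4  18.9] [130.9 111.5] 81.7 mid [0.5246 0.0184 0.0197] z [0.017 0.023]
plate top 161 [537.4  40.8] [190.8 118.5] 11.2 mid [0.4659 0.0255 0.0615] z [0.059 0.065]
yellow 2574 [552.6  15.2] [130.8 182.1] 82.0 mid [0.5211 0.0189 0.0205] z [0.017 0.06 ]
redpad 0
side cam pos [-0.11 -0.72  0.88] tcp px [ 98.5 105.9]
bar 193 [ 471.3 -300.6] [96.9 17.5] 63.5 mid [ 0.4686 -0.3036  0.0485] z [0.045 0.051]
pan 714 [ 471.  -300.6] [103.1  92.1] 62.7 mid [ 0.465  -0.3104  0.0207] z [0.008 0.05 ]
floor 601 [526.4  18.3] [120.1  98.9] 81.1 mid [0.5332 0.0217 0.0189] z [0.016 0.023]
plate top 92 [464.  23.] [124.3   9.5] 83.6 mid [0.463  0.0152 0.0607] z [0.057 0.064]
yellow 832 [517.7  16.7] [124.3 117.8] 83.3 mid [0.5291 0.0179 0.0199] z [0.016 0.061]
redpad 49 [462.4  31.2] [48.3  3. ] 81.1 mid [0.4625 0.0299 0.0392] z [0.027 0.052]
['PlanningError', 'tip_extent']
```

View pics/crop1.png

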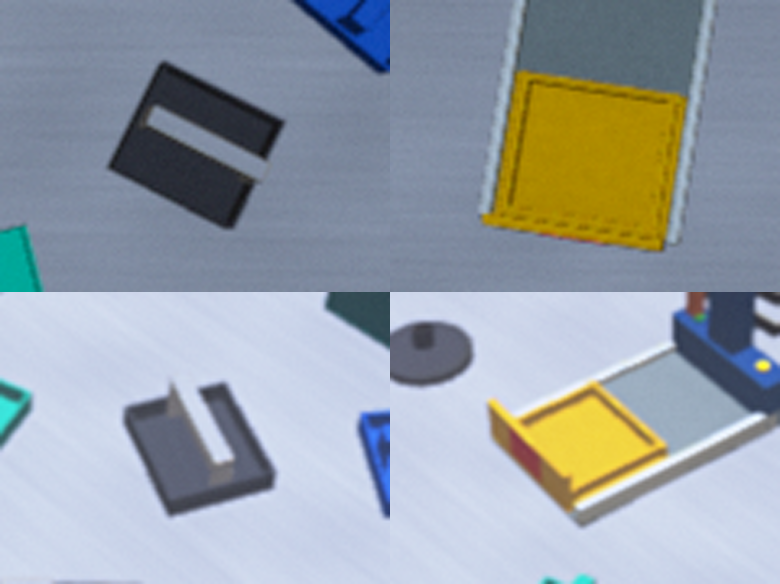

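The crops confirm it: a dark rectangular pan with a bright bar, yaw about -26°, centre (0.470,-0.300). The tray is empty, with its red pad in front. I'll set out, turning along with the base.

servo_tool([
  [[11, -37, 0, 0, 0, -0.07], [22, -74, 0, 0, 0, -0.14], [33, -111, 0, 0, 0, -0.21], [44, -148, 0, 0, 0, -0.28], [54, -185, 0, 0, 0, -0.35], [65, -222, 0, 0, 0, -0.42], [76, -259, 0, 0, 0, -0.49], [87, -296, 0, 0, 0, -0.56], [98, -333, 0, 0, 0, -0.63], [108, -370, 0, 0, 0, -0.7], [119, -407, 0, 0, 0, -0.77], [130, -444, 0, 0, 0, -0.85]],
])

```text
clock: 1.5
position: [0.3396, 0.1431, 0.24]
ee_rot: [-0.0, 0.563, 0.827, 0.001]
wrist_force: [1.6, 1.1, 0.3]
width: 0.0879
grip_force: 0.0
```

Run:
```python
from h import *
m=monitor.sense();print(m["clock"],np.round(m["qpos"],3),m["position"])
s=dict(np.load("top0.npz"));W=cloud(s);hsv=cv2.cvtColor(s["frame"],cv2.COLOR_BGR2HSV)
# fixture frame guess
def loc(W,o,a):
    c,s_=np.cos(a),np.sin(a);d=W[...,:2]-o;return np.stack([d[...,0]*c+d[...,1]*s_,-d[...,0]*s_+d[...,1]*c],-1)
o=np.array([.61,.009])
for c in("top","side"):
    s=dict(np.load(f"{c}0.npz"));W=cloud(s);hsv=cv2.cvtColor(s["frame"],cv2.COLOR_BGR2HSV)
    L=loc(W,o,np.radians(-8)); z=W[...,2]; sat=hsv[...,1]
    for sg in(1,-1):
        k=(abs(L[...,0]+.03)<.09)&(sg*L[...,1]>.05)&(sg*L[...,1]<.09)&(z>.02)&(z<.03)&(sat<70)
        p=np.polyfit(W[k][:,0],W[k][:,1],1); print(c,"rail",k.sum(),np.degrees(np.arctan(p[0])),"y at .525",np.polyval(p,.525))
    yel=(hsv[...,0]>18)&(hsv[...,0]<35)&(hsv[...,1]>120)&(abs(L[...,1])<.09)&(abs(L[...,0]+.07)<.11)
    k=yel&(z>.03)&(z<.038); q=L[k]; print(c,"walls",k.sum(),np.round(np.percentile(q,[2,98],axis=0)*1000,1))
    k=yel&(z>.058); q=L[k]; print(c,"platetop",k.sum(),np.round(np.percentile(q,[2,50,98],axis=0)*1000,1))
    k=yel&(z<.026); q=L[k]; print(c,"floor",k.sum(),np.round(np.percentile(q,[1,99],axis=0)*1000,1))
```

```text
1.5 [-0.888 -0.066  0.346  2.176  0.025  1.026 -0.18 ] [0.33962118 0.14308864 0.23997312]
top rail 248 -8.101350486069965 y at .525 0.0905505849506984
top rail 236 -8.041090705250017 y at .525 -0.05255757126299521
top walls 475 [[-140.1  -60.1]
 [ -33.3   56.5]]
top platetop 169 [[-148.9  -62.8]
 [-145.4   -1.6]
 [-142.    59.7]]
top floor 1917 [[-133.1  -66.6]
 [ -32.7   62.2]]
side rail 84 -9.034107432096356 y at .525 0.09082910558859643
side rail 132 -8.475428675798998 y at .525 -0.05314698730409502
side walls 122 [[-133.7  -62.6]
 [ -33.2   54.2]]
side platetop 84 [[-150.7  -65.4]
 [-146.4  -13.1]
 [-141.2   54.8]]
side floor 627 [[-126.2  -62. ]
 [ -36.    52.9]]
```

servo_tool([
  [[11, -37, 0, 0, 0, -0.07], [22, -74, 0, 0, 0, -0.14], [33, -111, 0, 0, 0, -0.21], [44, -148, -5, 0, 0, -0.28], [54, -185, -10, 0, 0, -0.35], [65, -222, -20, 0, 0, -0.42], [76, -259, -30, 0, 0, -0.49], [87, -296, -40, 0, 0, -0.56], [98, -333, -50, 0, 0, -0.63], [108, -370, -60, 0, 0, -0.7], [119, -407, -70, 0, 0, -0.77], [130, -443, -80, 0, 0, -0.84]],
])

```text
clock: 2.5
position: [0.47, -0.3, 0.159]
ee_rot: [0.0, 0.851, 0.526, 0.0]
wrist_force: [1.0, 1.0, 0.9]
width: 0.0877
grip_force: 0.0
```

Run:
```python
from h import *
from scipy.spatial.transform import Rotation as R
m=monitor.sense();q=m["ee_rot"];r=R.from_quat([q[1],q[2],q[3],q[0]]).as_matrix()
print(m["clock"],np.round(m["qpos"],3),m["position"],"y",np.round(r[:,1],3),np.degrees(np.arctan2(r[1,1],r[0,1])),"z",np.round(r[:,2],3))
s=eyes.snapshot("side");cv2.imwrite("pics/side1.png",s["frame"])
```

```text
2.5 [-0.11   0.475  0.797  1.89  -0.415  0.949  0.415] [ 0.46997379 -0.30004832  0.15895917] y [ 0.894 -0.447  0.   ] -26.57122217676591 z [ 0. -0. -1.]
```

View pics/side1.png

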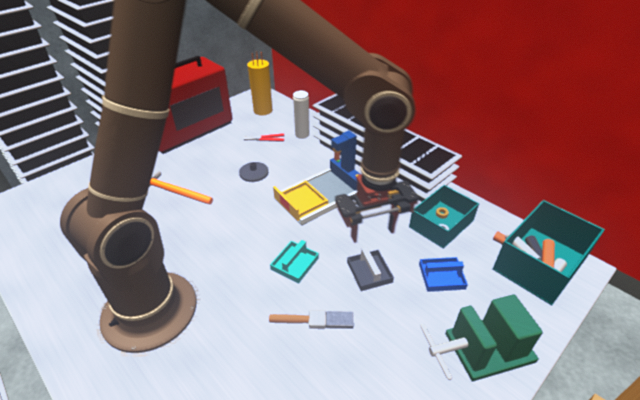

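The gripper hovers over the dark pan (370,268) and the tray is empty. I'll half close the fingers so they clear the rim, then go down.

servo_tool([
  [[0, 0, -15, 0, 0, 0], [0, 0, -35, 0, 0, 0], [0, 0, -55, 0, 0, 0], [0, 0, -75, 0, 0, 0], [0, 0, -92, 0, 0, 0], [0, 0, -105, 0, 0, 0], [0, 0, -113, 0, 0, 0], [0, 0, -117, 0, 0, 0], [0, 0, -117, 0, 0, 0]],
], fingers=0.5)

```text
clock: 3.3
position: [0.4694, -0.2981, 0.0423]
ee_rot: [-0.0, 0.85, 0.527, -0.0]
wrist_force: [0.1, 0.2, 1.1]
width: 0.0439
grip_force: 0.0
```

servo_tool([
  [[0, 0, 0, 0, 0, 0], [0, 0, 0, 0, 0, 0], [0, 0, 0, 0, 0, 0], [0, 0, 0, 0, 0, 0], [0, 0, 0, 0, 0, 0], [0, 0, 0, 0, 0, 0], [0, 0, 0, 0, 0, 0], [0, 0, 0, 0, 0, 0]],
], fingers=1, grip_force=30)

```text
clock: 3.97
position: [0.4703, -0.2985, 0.0433]
ee_rot: [0.001, 0.85, 0.527, 0.001]
wrist_force: [1.5, 0.1, 6.4]
width: 0.0158
grip_force: 30.0
```

servo_tool([
  [[0, 0, 5, 0, 0, 0], [0, 0, 15, 0, 0, 0], [0, 0, 30, 0, 0, 0], [0, 0, 50, 0, 0, 0], [0, 0, 75, 0, 0, 0], [0, 0, 100, 0, 0, 0], [0, 0, 110, 0, 0, 0], [0, 0, 110, 0, 0, 0]],
])

```text
clock: 4.63
position: [0.4702, -0.2987, 0.1548]
ee_rot: [0.001, 0.85, 0.527, 0.001]
wrist_force: [-0.1, -0.3, -5.2]
width: 0.0156
grip_force: 30.0
```

Run:
```python
from h import *
m=monitor.sense();print(m["clock"],m["position"],m["width"],m["wrist_force"])
t=np.array([.5255,.019]);print((t-m["position"][:2])*1000, "turn",np.radians(-8.1+26.4))
```

```text
4.6333 [ 0.4701777  -0.29870398  0.15477506] 0.01562732566960213 [-0.13476523 -0.25165457 -5.20905404]
[ 55.32230303 317.70398384] turn 0.31939525311496225
```

servo_tool([
  [[3, 15, 0, 0, 0, 0.01], [8, 45, 0, 0, 0, 0.04], [14, 80, 0, 0, 0, 0.08], [20, 115, 0, 0, 0, 0.12], [26, 150, 0, 0, 0, 0.16], [32, 185, 0, 0, 0, 0.2], [38, 220, 0, 0, 0, 0.24], [44, 255, 0, 0, 0, 0.28], [50, 285, -10, 0, 0, 0.3], [54, 307, -20, 0, 0, 0.32], [55.5, 319, -25, 0, 0, 0.32], [55.5, 319, -25, 0, 0, 0.32]],
])

```text
clock: 5.63
position: [0.5237, 0.0234, 0.1252]
ee_rot: [-0.001, 0.754, 0.657, -0.002]
wrist_force: [0.6, 0.4, -4.8]
width: 0.0158
grip_force: 30.0
```

```bash
cat > look.py <<'E'
from h import *
import sys
from scipy.spatial.transform import Rotation as R
m=monitor.sense();q=m["ee_rot"];r=R.from_quat([q[1],q[2],q[3],q[0]]).as_matrix()
print(m["clock"],m["position"],"yaw",np.degrees(np.arctan2(r[1,1],r[0,1])),"z",np.round(r[:,2],3),m["width"])
out=[]
for c in("top","side"):
    s=eyes.snapshot(c);np.savez(f"{c}1.npz",**s)
    u,v=proj(s,[.52,.02,.05]).astype(int);a=s["frame"][v-70:v+70,u-65:u+65];out.append(cv2.resize(a,(390,420),interpolation=cv2.INTER_CUBIC))
    for n in("pan","tray_face","tray_nest"):
        for k in models.mark_of(c,n)[:4]: print(c,n,np.round(k["position"],3),round(k["p"],2))
cv2.imwrite(f"pics/{sys.argv[1]}.png",np.hstack(out))
E
python3 look.py over
```

```text
5.6333 [0.52367889 0.02343533 0.12522717] yaw -7.881119036335474 z [-0.004 -0.    -1.   ] 0.015772678211914963
top pan [ 0.354 -0.14   0.   ] 0.88
top pan [0.522 0.02  0.084] 0.63
top pan [ 0.597 -0.441 -0.005] 0.6
top tray_face [0.464 0.028 0.04 ] 0.66
side pan [ 0.595 -0.439  0.001] 0.77
side pan [0.521 0.018 0.085] 0.73
side pan [ 0.352 -0.143  0.   ] 0.69
side pan [0.529 0.023 0.021] 0.42
side tray_face [0.465 0.025 0.042] 0.91
side tray_face [0.524 0.018 0.084] 0.53
side tray_nest [0.529 0.022 0.019] 0.89
```

View pics/over.png

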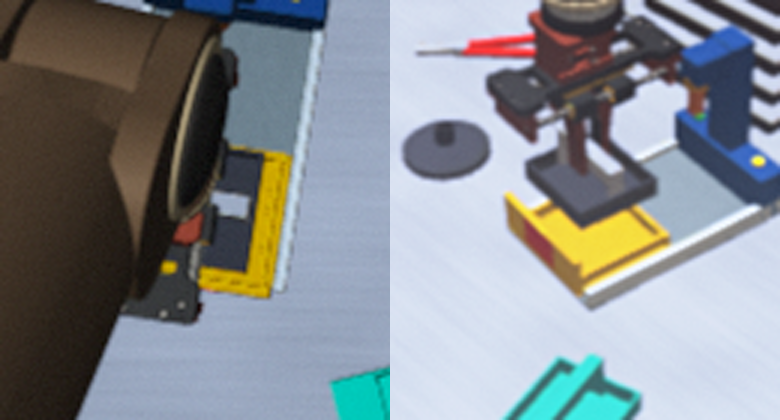

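The pan is held level over the nest. I'll measure its edges against the tray in the same frame.

```bash
cat > meas.py <<'E'
from h import *
m=monitor.sense();print(m["position"])
a=np.radians(-8.1);o=np.array([.5255,.019]);c_,s_=np.cos(a),np.sin(a)
def L(W): d=W[...,:2]-o; return np.stack([d[...,0]*c_+d[...,1]*s_,-d[...,0]*s_+d[...,1]*c_],-1)*1000
for c in("top","side"):
    s=eyes.snapshot(c);W=cloud(s);hsv=cv2.cvtColor(s["frame"],cv2.COLOR_BGR2HSV);l=L(W);z=W[...,2]
    dark=(hsv[...,2]<110)&(abs(l[...,0])<65)&(abs(l[...,1])<70)
    k=dark&(z>m["position"][2]-.038)&(z<m["position"][2]-.016); p=l[k]
    x,y=p[:,0],p[:,1]
    print(c,"n",k.sum(),"pct",np.round(np.percentile(p,[.5,2,98,99.5],axis=0),1).tolist(),"z",np.round(np.percentile(z[k],[1,99]),3))
    for n,kk in(("front",(x<-38)&(abs(y)<40)),("right",(y<-44)&(abs(x)<38)),):
        if kk.sum()>8:
            q=p[kk]; i,j=(1,0) if n=="front" else (0,1); f=np.polyfit(q[:,i],q[:,j],1); print("  ",n,kk.sum(),np.round(np.median(q[:,j]),1),"slope deg",round(np.degrees(f[0]),1),"at0",round(f[1],1))
E
python3 meas.py
```

```text
[0.5250688  0.01960018 0.12800958]
top n 130 pct [[-46.5, -51.0], [-46.0, -50.9], [42.1, -11.0], [42.3, 5.2]] z [0.09  0.109]
   front 13 -45.2 slope deg -0.7 at0 -45.3
   right 62 -49.9 slope deg -0.2 at0 -49.6
side n 299 pct [[-47.9, -53.3], [-47.3, -52.4], [42.0, 48.0], [42.6, 49.2]] z [0.09  0.108]
   front 70 -45.7 slope deg -0.6 at0 -45.9
   right 109 -50.4 slope deg -0.1 at0 -50.3
```

Pan edges are within about 0.5 mm of centred on the nest (2.5 mm of room), and the yaw is right. Going down.

servo_tool([
  [[0.3, -0.3, -8, 0, 0, 0], [0.3, -0.3, -18, 0, 0, 0], [0.3, -0.3, -28, 0, 0, 0], [0.3, -0.3, -38, 0, 0, 0], [0.3, -0.3, -45, 0, 0, 0], [0.3, -0.3, -50, 0, 0, 0], [0.3, -0.3, -54, 0, 0, 0], [0.3, -0.3, -57, 0, 0, 0], [0.3, -0.3, -60, 0, 0, 0], [0.3, -0.3, -62, 0, 0, 0], [0.3, -0.3, -62, 0, 0, 0], [0.3, -0.3, -62, 0, 0, 0]],
])

```text
clock: 7.13
position: [0.5254, 0.0206, 0.0658]
ee_rot: [0.0, 0.755, 0.656, 0.0]
wrist_force: [0.8, 0.1, -4.5]
width: 0.0154
grip_force: 30.0
```

```bash
python3 meas.py; python3 -c "
from h import *
m=monitor.sense();print(m['clock'],m['wrist_force'],m['moment'])"
```

```text
[0.52542665 0.02056291 0.06578793]
top n 114 pct [[-49.9, -49.9], [-46.1, -49.9], [42.5, -2.7], [44.4, 5.5]] z [0.028 0.049]
   front 12 -45.6 slope deg -1.3 at0 -46.5
   right 55 -48.6 slope deg 0.4 at0 -48.5
side n 151 pct [[-46.4, -52.4], [-43.7, -51.9], [42.8, 49.5], [43.0, 50.3]] z [0.028 0.046]
   right 62 -48.9 slope deg 0.3 at0 -48.9
7.2333 [ 0.69121325 -0.26541146 -4.47972692] [-0.07768928  0.06500247  0.00854775]
```

It is inside the walls with no contact force. Lowering the last 3 mm.

servo_tool([
  [[0, -0.7, -1, 0, 0, 0], [0, -0.7, -2, 0, 0, 0], [0, -0.7, -3, 0, 0, 0], [0, -0.7, -3.5, 0, 0, 0], [0, -0.7, -3.5, 0, 0, 0]],
])

```text
clock: 7.65
position: [0.526, 0.0197, 0.0632]
ee_rot: [0.0, 0.755, 0.655, 0.001]
wrist_force: [-3.5, -0.6, 8.9]
width: 0.016
grip_force: 30.0
```

Contact at the expected height. Release, then lift away.

servo_tool([
  [[0, 0, 0, 0, 0, 0], [0, 0, 0, 0, 0, 0], [0, 0, 0, 0, 0, 0], [0, 0, 0, 0, 0, 0], [0, 0, 0, 0, 0, 0]],
], fingers=0.5)

```text
clock: 8.07
position: [0.5254, 0.0199, 0.0622]
ee_rot: [0.0, 0.755, 0.656, 0.0]
wrist_force: [0.0, 0.5, -0.7]
width: 0.0429
grip_force: 0.0
```

servo_tool([
  [[0, 0, 10, 0, 0, 0], [0, 0, 25, 0, 0, 0], [0, 0, 45, 0, 0, 0], [0, 0, 65, 0, 0, 0], [-20, 0, 75, 0, 0, 0], [-50, 5, 80, 0, 0, 0], [-85, 12, 80, 0, 0, 0], [-115, 16, 80, 0, 0, 0], [-135, 18, 80, 0, 0, 0], [-140, 18, 80, 0, 0, 0], [-140, 18, 80, 0, 0, 0]],
])

```text
clock: 8.98
position: [0.3846, 0.0383, 0.1427]
ee_rot: [-0.001, 0.755, 0.656, 0.001]
wrist_force: [0.9, 0.1, 0.6]
width: 0.0435
grip_force: 0.0
```

```bash
cat > tr.py <<'E'
from h import *
m=monitor.sense();print(m["clock"],m["position"],np.round(m["qpos"],2),m["wrist_force"])
a=np.radians(-8.1);o=np.array([.5255,.019]);c_,s_=np.cos(a),np.sin(a)
for c in("top","side"):
    s=eyes.snapshot(c);cv2.imwrite(f"pics/{c}_{m['clock']:.1f}.png",s["frame"]);W=cloud(s);hsv=cv2.cvtColor(s["frame"],cv2.COLOR_BGR2HSV);z=W[...,2]
    d=W[...,:2]-o;l=np.stack([d[...,0]*c_+d[...,1]*s_,-d[...,0]*s_+d[...,1]*c_],-1)*1000
    N=(abs(l[...,1])<70)&(l[...,0]>-80)&(l[...,0]<150); yel=N&(hsv[...,0]>18)&(hsv[...,0]<35)&(hsv[...,1]>120)
    k=yel&(z>.056)&(z<.068)&(l[...,0]<30)
    if k.sum()>5: print(c,"plate x",np.round(np.percentile(l[k][:,0],[2,50,98]),1),k.sum())
    k=N&(hsv[...,1]<60)&(hsv[...,2]>120)&(z>.06)&(z<.078)&(abs(l[...,1])<50)
    if k.sum()>5: print(c,"bar",k.sum(),np.round(np.percentile(l[k],[2,98],axis=0),1).tolist(),"z",np.round(np.median(z[k]),4))
    k=N&(hsv[...,2]<110)&(hsv[...,1]<120)&(z>.036)&(z<.05)
    if k.sum()>5: 
        A=np.c_[l[k],np.ones(k.sum())];f=np.linalg.lstsq(A,z[k]*1000,rcond=None)[0]
        print(c,"rim",k.sum(),np.round(np.percentile(l[k],[2,98],axis=0),1).tolist(),"z",np.round(np.percentile(z[k],[5,50,90]),4),"tilt mm/100",np.round(f[:2]*100,1))
    for r in models.mark_of(c,"tray_face")[:1]: print(c,"face",np.round(r["position"],3),round(r["p"],2))
E
python3 tr.py; ls pics
```

```text
8.9833 [0.38459946 0.03831575 0.14272482] [-0.92  0.15  0.77  2.28 -0.15  0.76 -0.18] [0.92377682 0.143397   0.57631819]
top plate x [-63.8 -60.5 -56.9] 60
top bar 256 [[-8.7, -45.9], [5.7, 42.7]] z 0.0694
top rim 196 [[-46.6, -50.5], [43.0, 48.4]] z [0.0378 0.0413 0.0437] tilt mm/100 [-0.2 -0.9]
top face [0.467 0.031 0.04 ] 0.83
side plate x [-65.1 -61.7 -56.5] 89
side bar 138 [[-9.9, -47.6], [6.6, 42.6]] z 0.068
side rim 65 [[-44.9, -53.8], [42.3, 46.1]] z [0.0365 0.0387 0.0417] tilt mm/100 [-1.5 -0.6]
side face [0.465 0.026 0.044] 0.93
crop1.png
over.png
side0.png
side1.png
side_9.0.png
top0.png
top_9.0.png
```

The pan sits flat: bar top at 69 mm, rim at 42 mm, no tilt. Next: close the fingers, turn 90° so the narrow side of the body faces the weld arm, and go in front of the push pad.

servo_tool([
  [[0, 0, 0, 0, 0, 0.12], [0, 0, 0, 0, 0, 0.24], [0, 0, 0, 0, 0, 0.36], [0, 0, 0, 0, 0, 0.48], [0, 0, 0, 0, 0, 0.6], [0, 0, 0, 0, 0, 0.72], [0, 0, 0, 0, 0, 0.84], [0, 0, 0, 0, 0, 0.96], [0, 0, 0, 0, 0, 1.08], [0, 0, 0, 0, 0, 1.2], [0, 0, 0, 0, 0, 1.32], [0, 0, 0, 0, 0, 1.44]],
], fingers=1)

```text
clock: 10.18
position: [0.3864, 0.0374, 0.142]
ee_rot: [0.0, 0.133, 0.991, -0.0]
wrist_force: [-0.3, 0.3, -0.0]
width: 0.0006
grip_force: 0.0
```

servo_tool([
  [[10, 0, -8, 0, 0, 0.12], [25, -2, -25, 0, 0, 0.13], [38, -4, -45, 0, 0, 0.13], [42, -5, -65, 0, 0, 0.13], [42, -5, -82, 0, 0, 0.13], [42, -5, -92, 0, 0, 0.13], [42, -5, -95, 0, 0, 0.13], [42, -5, -95, 0, 0, 0.13], [42, -5, -95, 0, 0, 0.13]],
])

```text
clock: 10.93
position: [0.4277, 0.0327, 0.0475]
ee_rot: [0.0, 0.071, 0.997, 0.0]
wrist_force: [-0.3, 1.0, 0.3]
width: 0.0005
grip_force: 0.0
```

```bash
cat > pos.py <<'E'
from h import *
m=monitor.sense();a=np.radians(-8.1);d=m["position"][:2]-np.array([.5255,.019]);c,s=np.cos(a),np.sin(a)
print(m["clock"],m["position"],"local mm",np.round([1000*(d[0]*c+d[1]*s),1000*(-d[0]*s+d[1]*c)],1),"F along",m["wrist_force"][:2]@[c,s],m["wrist_force"],np.round(m["qpos"],2))
E
python3 pos.py
```

```text
10.9333 [0.42770449 0.03265064 0.04751058] local mm [-98.7  -0.3] F along -0.4895059744865417 [-0.34612897  1.04207824  0.34278692] [-0.55  0.4   0.44  2.26 -0.33  0.54  1.57]
```

servo_tool([
  [[9.9, -1.4, 0, 0, 0, 0], [17.8, -2.5, 0, 0, 0, 0], [20.8, -3, 0, 0, 0, 0], [23.8, -3.4, 0, 0, 0, 0], [26.7, -3.8, 0, 0, 0, 0], [30.7, -4.4, 0, 0, 0, 0], [35.6, -5.1, 0, 0, 0, 0], [41.6, -5.9, 0, 0, 0, 0], [47.5, -6.8, 0, 0, 0, 0], [53.5, -7.6, 0, 0, 0, 0], [59.4, -8.5, 0, 0, 0, 0], [63.4, -9, 0, 0, 0, 0]],
])

```text
clock: 11.93
position: [0.4914, 0.0238, 0.047]
ee_rot: [-0.0, 0.071, 0.997, -0.0]
wrist_force: [-3.8, 2.5, 3.3]
width: 0.0007
grip_force: 2.2
```

```bash
python3 pos.py
```

```text
11.9333 [0.49142849 0.02378474 0.04703693] local mm [-34.4  -0.1] F along -4.125035396932931 [-3.81252908  2.48785201  3.31593959] [-0.48  0.49  0.43  2.11 -0.34  0.61  1.61]
```

servo_tool([
  [[4, -0.6, 0, 0, 0, 0], [7.9, -1.1, 0, 0, 0, 0], [11.9, -1.7, 0, 0, 0, 0], [15.8, -2.3, 0, 0, 0, 0], [18.8, -2.7, 0, 0, 0, 0], [21.8, -3.1, 0, 0, 0, 0], [23.8, -3.4, 0, 0, 0, 0], [25.7, -3.7, 0, 0, 0, 0], [25.7, -3.7, 0, 0, 0, 0]],
])

```text
clock: 12.68
position: [0.5166, 0.0202, 0.0471]
ee_rot: [-0.0, 0.071, 0.997, 0.0]
wrist_force: [-4.7, 1.8, 0.8]
width: 0.0006
grip_force: 2.2
```

```bash
python3 pos.py
```

```text
12.6833 [0.51655218 0.02021796 0.0470581 ] local mm [-9.  -0.1] F along -4.947903648670381 [-4.74228518  1.79508106  0.83644696] [-0.46  0.52  0.43  2.05 -0.35  0.64  1.63]
```

servo_tool([
  [[1, -0.1, 0, 0, 0, 0], [2, -0.3, 0, 0, 0, 0], [3, -0.4, 0, 0, 0, 0], [3, -0.4, 0, 0, 0, 0]],
])

```text
clock: 13.02
position: [0.5192, 0.0199, 0.0471]
ee_rot: [-0.0, 0.071, 0.997, 0.0]
wrist_force: [-4.6, 1.7, 2.2]
width: 0.0003
grip_force: 2.4
```

servo_tool([
  [[1, -0.1, 0, 0, 0, 0], [2, -0.3, 0, 0, 0, 0], [2, -0.3, 0, 0, 0, 0]],
])

```text
clock: 13.27
position: [0.5212, 0.0196, 0.0471]
ee_rot: [-0.0, 0.071, 0.997, 0.0]
wrist_force: [-4.6, 1.8, 1.7]
width: 0.0008
grip_force: 2.3
```

servo_tool([
  [[1, -0.1, 0, 0, 0, 0], [2, -0.3, 0, 0, 0, 0], [2, -0.3, 0, 0, 0, 0]],
])

```text
clock: 13.52
position: [0.5235, 0.0192, 0.0471]
ee_rot: [0.0, 0.071, 0.997, 0.0]
wrist_force: [-3.3, 2.1, 0.3]
width: 0.0
grip_force: 1.8
```

servo_tool([
  [[1, -0.1, 0, 0, 0, 0], [2, -0.3, 0, 0, 0, 0], [2, -0.3, 0, 0, 0, 0]],
])

```text
clock: 13.77
position: [0.5253, 0.019, 0.0471]
ee_rot: [-0.0, 0.071, 0.997, 0.0]
wrist_force: [-4.3, 1.8, 1.4]
width: 0.0008
grip_force: 2.4
```

servo_tool([
  [[1, -0.1, 0, 0, 0, 0], [2, -0.3, 0, 0, 0, 0], [2, -0.3, 0, 0, 0, 0]],
])

```text
clock: 14.02
position: [0.5272, 0.0187, 0.0471]
ee_rot: [-0.0, 0.071, 0.997, 0.0]
wrist_force: [-4.5, 3.0, 1.3]
width: 0.0005
grip_force: 2.5
```

```bash
python3 pos.py
```

```text
14.0167 [0.52721158 0.01869649 0.04708039] local mm [ 1.7 -0.1] F along -4.895376159032092 [-4.5134739   3.02999635  1.29233199] [-0.45  0.53  0.43  2.02 -0.35  0.66  1.63]
```

servo_tool([
  [[1, -0.1, 0, 0, 0, 0], [2, -0.3, 0, 0, 0, 0], [2, -0.3, 0, 0, 0, 0]],
])

```text
clock: 14.27
position: [0.528, 0.0186, 0.047]
ee_rot: [-0.002, 0.071, 0.997, 0.0]
wrist_force: [-9.8, 3.3, 7.7]
width: 0.0004
grip_force: 4.9
```

servo_tool([
  [[1, -0.1, 0, 0, 0, 0], [2, -0.3, 0, 0, 0, 0], [2, -0.3, 0, 0, 0, 0]],
])

```text
clock: 14.52
position: [0.5288, 0.0185, 0.047]
ee_rot: [-0.003, 0.071, 0.997, 0.0]
wrist_force: [-13.7, 3.6, 10.8]
width: 0.0003
grip_force: 6.8
```

The stop is felt at about 14 N, which is deep enough. Backing off gently.

servo_tool([
  [[-1, 0.1, 0, 0, 0, 0], [-3, 0.4, 0, 0, 0, 0], [-5, 0.7, 0, 0, 0, 0], [-7, 1, 0, 0, 0, 0], [-9, 1.3, 0, 0, 0, 0], [-11, 1.6, 0, 0, 0, 0], [-14, 2, 0, 0, 0, 0], [-18, 2.5, 0, 0, 0, 0], [-22, 3.1, 0, 0, 0, 0], [-26, 3.7, 0, 0, 0, 0], [-30, 4.2, 0, 0, 0, 0], [-30, 4.2, 0, 0, 0, 0]],
])

```text
clock: 15.52
position: [0.5006, 0.0222, 0.0472]
ee_rot: [-0.0, 0.071, 0.997, 0.0]
wrist_force: [-0.7, -0.3, 0.9]
width: 0.0005
grip_force: 0.0
```

```bash
python3 pos.py; python3 tr.py
```

```text
15.5167 [0.50059859 0.02216249 0.04717034] local mm [-25.1  -0.4] F along -0.6273494831854125 [-0.67392419 -0.28283219  0.89960615] [-0.48  0.5   0.43  2.09 -0.35  0.62  1.62]
15.5167 [0.50059859 0.02216249 0.04717034] [-0.48  0.5   0.43  2.09 -0.35  0.62  1.62] [-0.67392419 -0.28283219  0.89960615]
top plate x [ 8.5 10.5 12.4] 21
top bar 93 [[60.7, -47.1], [75.6, 38.1]] z 0.0697
top rim 145 [[24.0, -50.5], [112.7, 48.3]] z [0.0373 0.0414 0.0437] tilt mm/100 [ 0.1 -1.3]
side plate x [ 4.5  8.  13.4] 28
side bar 99 [[60.4, -47.3], [76.8, 44.5]] z 0.0684
side rim 91 [[-36.4, -51.9], [111.2, 45.7]] z [0.0365 0.0397 0.047 ] tilt mm/100 [-4.1  0.2]
side face [0.534 0.016 0.043] 0.7
```

Force is zero and the tray stays about 70 mm in, so it latched. Retreat clear and check.

servo_tool([
  [[-20, 2.8, 0, 0, 0, 0], [-45, 6, 0, 0, 0, 0], [-70, 10, 5, 0, 0, 0], [-95, 13, 25, 0, 0, 0], [-105, 40, 50, 0, 0, 0], [-110, 75, 80, 0, 0, 0], [-110, 110, 110, 0, 0, 0], [-110, 145, 130, 0, 0, 0], [-110, 170, 140, 0, 0, 0], [-110, 180, 140, 0, 0, 0], [-110, 180, 140, 0, 0, 0], [-110, 180, 140, 0, 0, 0]],
])

```text
clock: 16.72
position: [0.3911, 0.2014, 0.1865]
ee_rot: [-0.0, 0.07, 0.998, -0.001]
wrist_force: [0.3, -0.3, -0.1]
width: 0.0006
grip_force: 0.0
```

```bash
python3 tr.py; cp pics/side_16.5.png pics/final.png; ls pics
```

```text
16.7167 [0.39106822 0.20137034 0.18648691] [-1.02  0.16  0.49  2.11 -0.09  0.89  0.95] [ 0.31932337 -0.34227935 -0.13959244]
top plate x [ 4.8  8.7 12.6] 183
top bar 249 [[61.0, -45.8], [75.3, 42.8]] z 0.0695
top rim 225 [[4.0, -50.5], [112.4, 48.5]] z [0.0378 0.041  0.0436] tilt mm/100 [-0.9 -0.3]
top face [0.536 0.022 0.044] 0.92
side plate x [ 4.3  8.6 14.6] 82
side bar 130 [[59.2, -47.0], [75.6, 43.3]] z 0.0682
side rim 71 [[28.0, -53.3], [111.1, 46.3]] z [0.0366 0.0393 0.0425] tilt mm/100 [-2.  -0.2]
side face [0.531 0.017 0.042] 0.89
crop1.png
over.png
side0.png
side1.png
side_15.5.png
side_16.7.png
side_9.0.png
top0.png
top_15.5.png
top_16.7.png
top_9.0.pngcp: cannot stat 'pics/side_16.5.png': No such file or directory
```

View pics/side_16.7.png

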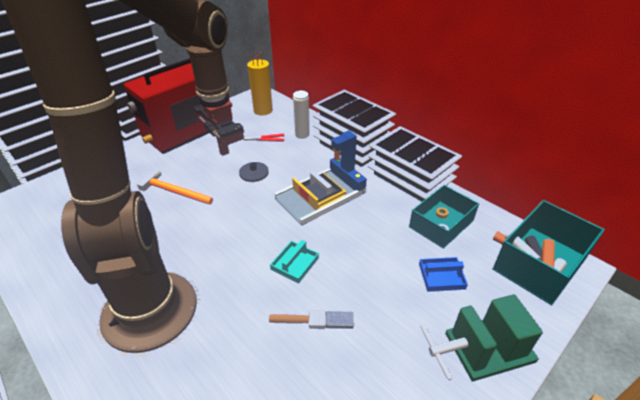

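The tray holds in with the pan flat in its nest (318,188). The other parts are where they were, and the arm is clear.

```bash
python3 -c "
from h import *
print(workorder.hand_in())"
```

```text
the job is handed in; nothing more can be done
None
```

The job is handed in: the pan sits flat in the nest, the tray latched about 70 mm in on one press of about 14 N (18 N with the vertical part) and stayed in, the arm is clear, and nothing else on the bench appears to have moved.

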